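Space the caramel bars evenly with the hooked spacer

ROBOT

A 7-joint arm with a two-finger parallel gripper is mounted at the origin on the work surface. World frame = base frame: x ahead of the robot, y to its left, z up, the work surface at z = 0. Lengths are in m, angles in rad, forces in N, time in s.
With the tool pointing down it reaches from about 0.4 to 0.875 m from the base axis. Payload 6.5 kg.
Tool frame: the origin (TCP) lies at the very end of the fingers, on their centre line; the grasp point (between the pads) lies 19 mm behind it; z points along the fingers, y is the line along which they close (so a half turn about z gives the same grasp; the last joint's range is limited). The gripper opens to 88 mm and grips with 3 to 60 N. Pads are 18 mm wide; open, the fingers measure 123 mm over their backs; the gripper's body (75 mm by 187 mm) begins 45 mm behind the grasp point.
Start: joints at [1.086, 0.536, -0.004, 1.538, 0.003, 1.067, -0.071], TCP at [0.264, -0.594, 0.239] pointing down, gripper open.
Joint ranges: [-2.7, 2.7], [-0.37, 2.16], [-1.27, 1.26], [0.24, 2.4], [-1.31, 4.45], [0.19, 1.91], [-2.76, 2.76]. Speed limits (rad/s): [2.39, 2.39, 3.14, 3.14, 3.14, 3.14, 3.14].

INTERFACE

Orientations are given as a unit quaternion [w, x, y, z].
In Python, from station import status, viewer, order gives the robot as it stands.
- The arm moves only by the shell command python3 -m crank 'ROWS' [FORCE]. ROWS is JSON, a list of rows, each a list of 7 numbers: the shift along the tool's x, y, z in units of 30 mm (1.0 is 30 mm), then the turn, a rotation vector about the tool's x, y, z in units of 5 degrees (1.0 is 5 degrees), then the closure, from 0 (fully open) to 1 (shut). A call has exactly 10 rows; each row is the pose to reach, as a shift and turn from the pose commanded when the call began, along the tool's axes at that moment; what a row does not reach only later rows make up. A row lasts 1/10 s, in which the tool goes at most 50 mm and 8.59 degrees, less where a joint would pass 70% of its speed; a pose out of reach is approached as far as the arm can. A call with a gripper value outside its range is refused whole. The fingers move at their own pace and stop on an object; FORCE is the grip in N (left out, the last holds). Time passes only in rows, so rows that repeat a pose let the fingers close, or fill a call up. It gives the time, the measured TCP pose, the force, the opening and the grip force at its end, in the units of the state.
- status.sense(): the state, without advancing time (a new reading comes with each control period).
- viewer.get_image(name): name is "side" or "top" or "wrist"; returns a dict with "img" (400x640x3 uint8, red, green, blue), "range_z" (400x640 float32, m along the optical axis (not along the pixel's ray), 0 where there is no reading), "fx", "fy", "cx", "cy" (pixels), "extrinsics" (4x4, takes a point from world to camera coordinates); the wrist camera has in their place "T_tool_cam" (4x4, takes a point from camera to tool coordinates, whose origin is the TCP and whose axes are the flange's). Camera axes: x right, y down, z forward; pixel columns grow to the right and rows downward; lengths in m; the calibration is good to about 2 mm. A picture is of the moment at which its call begins: read the wrist's pose just before it.
- order.sign_off(): hands the job in; it is judged then, once.
The state is a dict: "time_s": time; "joints": joint angles; "joint_vel": joint speeds; "joint_torque": joint torques, N m; "eef_pos": TCP position; "tcp_rot": TCP orientation; "force": force on the tool from outside, world axes, zero at the start; "ft_torque": the same for the moment, N m; "width": finger opening in m; "gripper_force": force on a finger pad.
Only numpy, scipy, OpenCV 4.12 (cv2) and the standard library are available. Lean on these libraries where they do the work, as an engineer would, in place of code of your own. Each camera call takes 0.05 s, during which the arm holds its last target. There are 200 camera calls.

TASK

Set the three steel caramel bars parallel to the red rail with equal gaps, using the blue hooked spacer and not your fingers to move them: hook it down over the bar nearest the rail and slide that bar towards the rail until the spacer's thick block meets the rail, then step the spacer on and set the second bar from the first, and the third from the second, in the same way without disturbing those already set. Finish by standing the spacer upright on the bare bench, off the white board, and leave the cutter, bowl and jar alone.

Things in the scene. Friction and masses are not known exactly. Their poses are not given: they have to be found in the camera images.
- board: white plastic casting board, 240 (x) x 300 (y) x 12 mm thick, fixed to the bench; origin at the centre of its underside, its top 12 mm above the bench. The red rail runs along its +y edge.
- rail (a point): centre of the underside of the fixed red rail (200 long along x, 20 wide in y, 24 mm high above the board's top). The point lies level with the board's top; x along the rail, y away from the row of bars (the bars lie on its -y side), its working face is 10 mm to -y of this point. The row must end with bar centre lines 60, 120 and 180 mm to -y of this point (gaps of 40 mm).
- bar1: first bar of the row (nearest the rail; starts with a gap of 51 to 67 mm to it), a straight dark-steel square bar 160 x 20 x 20 mm, about 0.35 kg, lying loose on the board and slid by a push of a few N. Origin at the centre of its underside; x along its length, y across it towards the red rail. At the start it lies within 5 degrees of parallel to the rail and within 20 mm of the rail's centre lengthwise.
- bar2: second bar of the row (next after the first, starts 55 to 88 mm from it centre to centre), a straight dark-steel square bar 160 x 20 x 20 mm, about 0.35 kg, lying loose on the board and slid by a push of a few N. Origin at the centre of its underside; x along its length, y across it towards the red rail. At the start it lies within 5 degrees of parallel to the rail and within 20 mm of the rail's centre lengthwise.
- bar3: third bar of the row (farthest from the rail, starts 55 to 88 mm from the second centre to centre), a straight dark-steel square bar 160 x 20 x 20 mm, about 0.35 kg, lying loose on the board and slid by a push of a few N. Origin at the centre of its underside; x along its length, y across it towards the red rail. At the start it lies within 5 degrees of parallel to the rail and within 20 mm of the rail's centre lengthwise.
- spacer: blue plastic hooked spacer, 0.15 kg, 50 (x) x 70 (y) x 95 mm, standing on two feet on the bench beside the board; yaw within 0.4 rad of world, block to +y like the rail. Origin at centre of underside. Thick block y = +5 to +35 mm, open slot y = -25 to +5, thin lip y = -35 to -25; legs 28 mm high, bridge over all from z = 28 to 40 mm, handle post above.
- spacer_slot (a point): middle of the spacer's 30 mm wide slot, at the level of its feet, axes as the spacer. In use the block points to the rail and the slot goes over a 20 mm bar with 10 mm play; the lip draws the bar along. When the block touches the neighbour and the bar is against the lip, the gap is 40 mm.
- spacer_handle (a point): grasp point on the spacer's handle post, 72 mm above its feet; the post is 36 (x) x 24 (y) mm, from z = 40 to 95 mm above the feet, centred over the spacer's origin; axes as the spacer.
- cutter: bystander: steel pastry-cutter ring, 72 mm across, 45 mm high, standing on the bench on the other side of the board from the spacer; origin at the centre of its underside
- bowl: bystander: white bowl, 130 mm across, 60 mm high; origin at the centre of its underside
- jar: bystander: amber jar, 70 mm across, 90 mm high; origin at the centre of its underside
Mind the look-alikes: they are no part of the job. What is shaped like the bar1 but turquoise is not meant.

How it is judged:
On the way, in this order (a step that is already met when the one before it is completed fails the run):
1. the spacer is hooked down over the first bar and its thick block is against the red rail (within 4 mm) (y of spacer in the frame of rail between -0.049 and -0.04 m and y of bar1 in the frame of spacer between -0.022 and 0.002 m and z of bar1 in the frame of spacer between -0.012 and 0.004 m and x of bar1 in the frame of spacer between -0.06 and 0.06 m), for 0.1 s.
2. the spacer is hooked down over the second bar and its thick block is against the first bar (within 4 mm) (y of spacer in the frame of bar1 between -0.049 and -0.04 m and y of bar2 in the frame of spacer between -0.022 and 0.002 m and z of bar2 in the frame of spacer between -0.012 and 0.004 m and x of bar2 in the frame of spacer between -0.06 and 0.06 m), for 0.1 s.
3. the spacer is hooked down over the third bar and its thick block is against the second bar (within 4 mm) (y of spacer in the frame of bar2 between -0.049 and -0.04 m and y of bar3 in the frame of spacer between -0.022 and 0.002 m and z of bar3 in the frame of spacer between -0.012 and 0.004 m and x of bar3 in the frame of spacer between -0.06 and 0.06 m), for 0.1 s.
At the end, for the whole second after the job is handed in: Rail, bars 1, 2 and 3 stand 60 mm apart centre to centre (40 mm gaps) within 4.5 mm, each bar parallel to the rail within 0.05 rad, flat on the board, within 50 mm of the rail's centre lengthwise; the spacer stands upright (0.1 rad) on the bare bench; all at rest (y of bar1 in the frame of rail between -0.0645 and -0.0555 m and angle between the x axis of each of bar1, bar2, bar3 and the x axis of rail, either way round below 0.05 rad and z of bar1 in the frame of rail between -0.003 and 0.003 m and x of bar1 in the frame of rail between -0.05 and 0.05 m and angle between each of bar1, bar2, bar3's own z axis and vertical below 0.05 rad and linear speed of each of bar1, bar2, bar3, spacer below 0.01 m/s and y of bar2 in the frame of bar1 between -0.0645 and -0.0555 m and z of bar2 in the frame of rail between -0.003 and 0.003 m and x of bar2 in the frame of rail between -0.05 and 0.05 m and y of bar3 in the frame of bar2 between -0.0645 and -0.0555 m and z of bar3 in the frame of rail between -0.003 and 0.003 m and x of bar3 in the frame of rail between -0.05 and 0.05 m and height (world z) of spacer between -0.003 and 0.005 m and angle between spacer's own z axis and vertical below 0.1 rad); the robot touches nothing.
It fails at once if the cutter is moved more than 30 mm (distance of cutter from where it was at the start of the episode above 0.03 m).
It fails at once if the bowl is moved more than 30 mm (distance of bowl from where it was at the start of the episode above 0.03 m).
It fails at once if the jar is moved more than 30 mm (distance of jar from where it was at the start of the episode above 0.03 m).
It fails at once if the gripper fingers push a bar directly (over 2 N) (contact force between the fingers and bar1 above 2 N or contact force between the fingers and bar2 above 2 N or contact force between the fingers and bar3 above 2 N).
It fails at once if a bar is tipped over (angle between any of bar1, bar2, bar3's own z axis and vertical above 0.35 rad).
It also fails if it takes over 61 s, if anything falls off the work surface, if the arm or the gripper's body presses on something with over 40 N, if the wrist force passes 120 N, or if a joint passes its speed limit or range.

## Working session

There is one attempt and no reset: what is moved stays moved. The work goes in short steps, Python scripts to look and compute and a shell command to move; the robot and the scene stay as the last step left them, time stands still between calls to the robot, and variables do not carry over. Pictures are saved under pics/ and viewed, at most 10 in all, crops included, and the job is handed in when it is done.

```bash
ls; mkdir -p pics
python3 - <<'E'
from station import status, viewer
import cv2, numpy as np
s=status.sense()
for k in ("time_s","eef_pos","tcp_rot","width","force"): print(k,s[k])
ims=[]
for n in ("top","side"):
    d=viewer.get_image(n); np.savez(f"pics/{n}0.npz",**d)
    cv2.imwrite(f"pics/{n}0.png",d["img"][:,:,::-1]); print(n,d["fx"],d["fy"],d["cx"],d["cy"],np.round(d["extrinsics"],3).tolist(),(d["range_z"]>0).mean())
E
```

```text
pics
time_s 0.0
eef_pos [ 0.26406079 -0.59328326  0.23785311]
tcp_rot [-8.21677436e-04  9.78145973e-01  2.07917586e-01 -2.39140548e-04]
width 0.08828107669318912
force [ 0.43944338  0.04106104 -0.67757964]
top 437.45105342311604 437.45105342311604 321.0822151408743 194.75636906480315 [[-0.026, -0.999, 0.019, -0.0], [-0.997, 0.025, -0.069, 0.548], [0.068, -0.02, -0.997, 1.245], [0.0, 0.0, 0.0, 1.0]] 0.9959765625
side 362.2081388792404 362.2081388792404 331.43872279058945 200.66928789795074 [[-0.933, -0.359, 0.014, 0.536], [-0.272, 0.68, -0.681, 0.216], [0.235, -0.639, -0.732, 0.777], [0.0, 0.0, 0.0, 1.0]] 0.996125
```

View pics/top0.png

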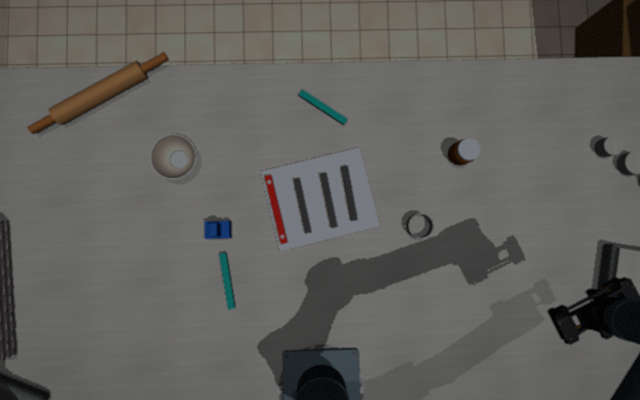

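View pics/side0.png

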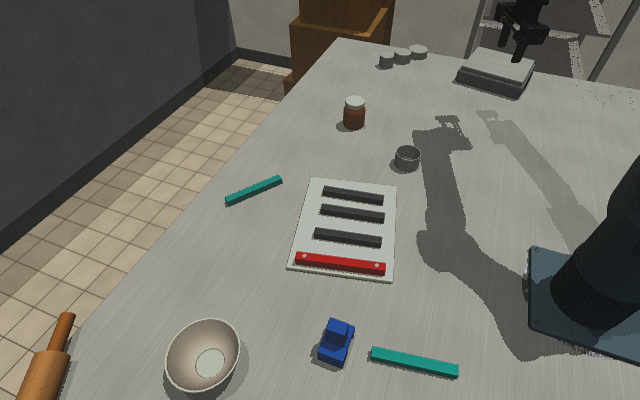

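Top view: the rail is at (275,208), bars 1–3 at (302,205), (328,200) and (349,193), the spacer at (217,228), bowl (174,156), jar (463,151) and cutter (418,224). The side view agrees. The turquoise bars are the decoys. Next I measure the poses.

```bash
cat > h.py <<'E'
import numpy as np, cv2
from scipy.spatial.transform import Rotation as R
def rays(d,uv,z,T=None):
    """pixels -> world points on plane z; T = cam->world"""
    if T is None: T=np.linalg.inv(np.array(d["extrinsics"]))
    uv=np.atleast_2d(uv).astype(float)
    r=np.c_[(uv[:,0]-d["cx"])/d["fx"],(uv[:,1]-d["cy"])/d["fy"],np.ones(len(uv))]@T[:3,:3].T
    o=T[:3,3]; return o+r*((z-o[2])/r[:,2])[:,None]
def quatR(q): return R.from_quat(np.r_[q[1:],q[0]])
def Ttool(s):
    T=np.eye(4); T[:3,:3]=quatR(s["tcp_rot"]).as_matrix(); T[:3,3]=s["eef_pos"]; return T
def blobs(m,amin):
    n,l,st,c=cv2.connectedComponentsWithStats(m.astype(np.uint8))
    return [l==i for i in range(1,n) if st[i,4]>amin]
def rect(d,m,z,T=None):
    """min-area rect of mask projected on plane z: centre, long-axis angle in (-90,90], sizes(long,short)"""
    v,u=np.nonzero(m); p=rays(d,np.c_[u,v],z,T)[:,:2]
    (cx,cy),(w,h),a=cv2.minAreaRect((p*1000).astype(np.float32))
    if w<h: w,h,a=h,w,a+90
    return np.array([cx,cy]),(a+90)%180-90,(w,h)
E
python3 - <<'E'
from h import *
d=dict(np.load("pics/top0.npz")); h=cv2.cvtColor(d["img"],cv2.COLOR_RGB2HSV).astype(int); H,S,V=h[...,0],h[...,1],h[...,2]
vv,uu=np.mgrid[:400,:640]
for m in blobs(((H<8)|(H>172))&(S>150)&(V>80)&(uu<330),60): print("rail",rect(d,m,.036))
roi=(uu>285)&(uu<362)&(vv>155)&(vv<240)
for m in blobs((V<110)&roi,100): print("bar",rect(d,m,.032))
bl=(H>105)&(H<130)&(S>120)
for m in blobs(bl,60):
    z=d["range_z"][m]; print("spacer",m.sum(),np.percentile(z,[2,20,50,80,98]).round(3))
    T=np.linalg.inv(d["extrinsics"]); v,u=np.nonzero(m)
    p=(np.c_[(u-d["cx"])/d["fx"]*z,(v-d["cy"])/d["fy"]*z,z])@T[:3,:3].T+T[:3,3]
    for lo,hi,zz in ((.085,.105,.095),(.03,.05,.04)):
        k=(p[:,2]>lo)&(p[:,2]<hi); mm=np.zeros_like(m); mm[v[k],u[k]]=1; print(zz,k.sum(),rect(d,mm,zz))
for n,(u,v),z in (("bowl",(174,156),.06),("jar",(466,149),.09),("cutter",(419,223),.045)): print(n,rays(d,(u,v),z).round(3))
E
```

```text
rail (array([509.77929688, 116.97128296]), 12.861605644226074, (149.61534118652344, 17.162668228149414))
bar (array([552.38964844, -91.91062927]), 8.686347961425781, (164.436279296875, 27.556381225585938))
bar (array([533.59576416, -32.6499176 ]), 10.146791458129883, (164.9286651611328, 26.154138565063477))
bar (array([520.61828613,  42.29230881]), 11.012958526611328, (164.7177734375, 24.81559181213379))
spacer 444 [1.173 1.176 1.228 1.231 1.242]
0.095 134 (array([456.71511841, 281.56887817]), -0.5779266357421875, (34.998374938964844, 24.095273971557617))
0.04 262 (array([457.16738892, 280.37783813]), -88.89193737506866, (70.55644226074219, 48.529075622558594))
bowl [[0.664 0.395 0.06 ]]
jar [[ 0.66  -0.416  0.09 ]]
cutter [[ 0.459 -0.288  0.045]]
```

```bash
cat >> h.py <<'E'
def units(s,p,yaw):
    """tool-down target: world position p, tool-x heading yaw (deg) -> row units"""
    T=Ttool(s); Rd=R.from_euler('z',yaw,degrees=True)*R.from_euler('x',180,degrees=True)
    rv=(R.from_matrix(T[:3,:3]).inv()*Rd).as_rotvec(degrees=True)
    return np.round(np.r_[T[:3,:3].T@(np.array(p)-T[:3,3])/.03, rv/5],2).tolist()
E
python3 - <<'E'
from h import *
from station import status,viewer
d=viewer.get_image("wrist"); s=status.sense()
print(np.round(d["T_tool_cam"],3).tolist(),d["fx"],d["cx"],d["cy"])
print(units(s,(.52,-.03,.30),13))
E
```

```text
[[-0.001, -0.955, -0.297, 0.075], [1.0, -0.001, -0.001, 0.001], [0.0, -0.297, 0.955, -0.147], [0.0, 0.0, 0.0, 1.0]] 290.3222064388628 321.2668382823832 198.01897926107227
[15.43, -13.69, -2.05, -0.01, 0.0, 2.2]
```

```bash
python3 -m crank '[[1.5,-1.3,-0.2,0,0,0.22,0],[3,-2.6,-0.4,0,0,0.44,0],[4.5,-4,-0.6,0,0,0.66,0],[6,-5.3,-0.8,0,0,0.9,0],[7.5,-6.6,-1,0,0,1.1,0],[9,-8,-1.2,0,0,1.3,0],[10.5,-9.3,-1.4,0,0,1.5,0],[12,-10.6,-1.6,0,0,1.8,0],[13.5,-12,-1.8,0,0,2,0],[15,-13.3,-2,0,0,2.2,0]]' 20
python3 - <<'E'
from h import *
from station import status
s=status.sense(); print(s["time_s"],s["eef_pos"],units(s,(.55,.06,.30),13), s["joints"].round(2) if hasattr(s["joints"],"round") else s["joints"])
E
```

```text
time_s: 1.15
eef_pos: [0.4705, -0.139, 0.2886]
tcp_rot: [0.0, 0.994, 0.113, 0.0]
force: [1.0, -0.9, -0.1]
width: 0.0883
gripper_force: 0.0
1.15 [ 0.47050395 -0.1390213   0.28861194] [4.07, -5.87, -0.38, 0.0, 0.0, -0.01] [ 0.38  0.22 -0.21  1.88  0.05  1.05 -1.2 ]
```

```bash
python3 -m crank '[[0.7,-1,0,0,0,0,0],[1.4,-2,0,0,0,0,0],[2,-3,0,0,0,0,0],[2.6,-4,0,0,0,0,0],[3,-4.6,0,0,0,0,0],[3,-4.6,0,0,0,0,0],[3,-4.6,0,0,0,0,0],[3,-4.6,0,0,0,0,0],[3,-4.6,0,0,0,0,0],[3,-4.6,0,0,0,0,0]]'
cat > look.py <<'E'
from h import *
from station import status,viewer
import sys
def look(name):
    s=status.sense(); d=viewer.get_image("wrist"); T=Ttool(s)@np.array(d["T_tool_cam"])
    cv2.imwrite(f"pics/{name}.png",d["img"][:,:,::-1]); np.savez(f"pics/{name}.npz",T=T,**d)
    print(s["time_s"],s["eef_pos"].round(4),s["force"].round(1)); return s,d,T
if __name__=="__main__": look(sys.argv[1])
E
python3 look.py w1
```

```text
time_s: 2.15
eef_pos: [0.5267, 0.0127, 0.2884]
tcp_rot: [0.0, 0.994, 0.112, -0.0]
force: [0.3, -0.6, -0.4]
width: 0.0881
gripper_force: 0.0
2.15 [0.5267 0.0127 0.2884] [ 0.3 -0.6 -0.4]
```

View pics/w1.png

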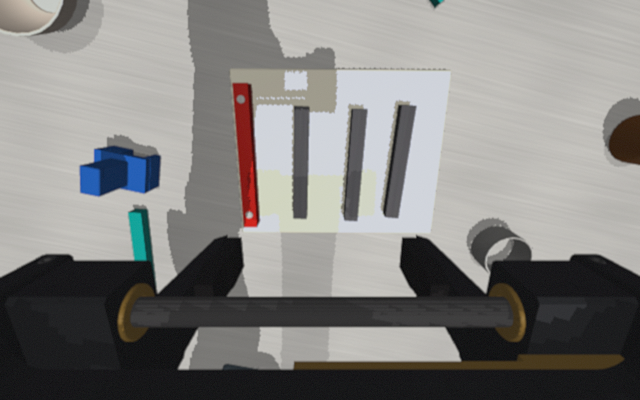

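The wrist view is clear: rail at (246,155), bars at (300,162), (355,163) and (399,160), spacer at (120,170). I fit the top faces using the depth image.

```bash
cat > meas.py <<'E'
from h import *
import sys
def pts(d,T):
    z=d["range_z"]; v,u=np.mgrid[:400,:640]
    return np.stack([(u-d["cx"])/d["fx"]*z,(v-d["cy"])/d["fy"]*z,z],-1)@T[:3,:3].T+T[:3,3]
def scene(d,T):
    h=cv2.cvtColor(d["img"],cv2.COLOR_RGB2HSV).astype(int); H,S,V=h[...,0],h[...,1],h[...,2]
    P=pts(d,T); Z=P[...,2]; out=[]
    red=((H<8)|(H>172))&(S>130)&(V>60)
    k=cv2.morphologyEx((red).astype(np.uint8),cv2.MORPH_CLOSE,np.ones((9,9)))>0
    b=max(blobs(k&(Z>.029),200),key=np.sum); rc,ra,rs=rect(d,b,.036,T); out.append(("rail",rc,ra,rs))
    for b in blobs((V<130)&(S<60)&(Z>.026)&(Z<.042),400):
        c,a,sz=rect(d,b,.032,T)
        if 120<sz[0]<190 and sz[1]<40: out.append(("bar",c,a,sz))
    bl=(H>105)&(H<130)&(S>110)
    for lo,hi,zz in ((.087,.105,.095),(.034,.046,.04)):
        bb=blobs(bl&(Z>lo)&(Z<hi),80)
        if bb:
            b=max(bb,key=np.sum); out.append((f"spacer{zz}",)+rect(d,b,zz,T))
    c,s=np.cos(np.radians(ra)),np.sin(np.radians(ra))
    for n,p,a,sz in out:
        q=p-rc; print(n,p.round(1),"yaw %.1f"%a,np.round(sz,1),"in rail: x %.1f y %.1f dyaw %.1f"%(c*q[0]+s*q[1],-s*q[0]+c*q[1],a-ra))
if __name__=="__main__":
    d=dict(np.load(f"pics/{sys.argv[1]}.npz")); scene(d,d["T"])
E
python3 meas.py w1
```

```text
rail [510.3 114.5] yaw 12.5 [198.2  21.6] in rail: x 0.0 y 0.0 dyaw 0.0
bar [551.  -94.3] yaw 8.7 [158.3  20.4] in rail: x -5.4 y -212.7 dyaw -3.8
bar [518.8  39.3] yaw 11.3 [158.7  19.1] in rail: x -8.0 y -75.3 dyaw -1.2
bar [532.4 -35. ] yaw 10.1 [158.3  19.7] in rail: x -10.7 y -150.8 dyaw -2.4
spacer0.095 [458.  278.7] yaw 0.4 [37.1 29.6] in rail: x -15.6 y 171.6 dyaw -12.1
spacer0.04 [457.5 280.2] yaw 89.5 [73.6 50.6] in rail: x -15.7 y 173.2 dyaw 77.0
```

Run:
```python
from h import *
from station import status
s=status.sense(); print(units(s,(.4578,.280,.13),0))
```

```text
[-0.25, -9.19, 5.28, 0.0, 0.0, 2.58]
```

```bash
python3 -m crank '[[0,-1.3,0.3,0,0,0.4,0],[-0.1,-2.6,0.8,0,0,0.8,0],[-0.1,-3.9,1.4,0,0,1.2,0],[-0.2,-5.2,2.1,0,0,1.6,0],[-0.2,-6.5,2.9,0,0,2,0],[-0.25,-7.8,3.8,0,0,2.3,0],[-0.25,-8.8,4.6,0,0,2.5,0],[-0.25,-9.2,5.3,0,0,2.58,0],[-0.25,-9.2,5.3,0,0,2.58,0],[-0.25,-9.2,5.3,0,0,2.58,0]]'
python3 - <<'E'
from h import *
from station import status
s=status.sense(); print(units(s,(.4578,.280,.053),0))
E
python3 look.py w2; python3 meas.py w2
```

```text
time_s: 3.2
eef_pos: [0.4578, 0.2802, 0.1296]
tcp_rot: [0.0, 1.0, 0.001, -0.0]
force: [0.8, -0.2, 0.8]
width: 0.0883
gripper_force: 0.0
[-0.0, 0.0, 2.55, 0.01, 0.0, 0.02]
3.2 [0.4578 0.2802 0.1296] [ 0.8 -0.2  0.8]
rail [509.3 118.3] yaw 12.4 [199.   24.4] in rail: x 0.0 y 0.0 dyaw 0.0
bar [517.9  43.3] yaw 10.9 [158.7  26.2] in rail: x -7.6 y -75.1 dyaw -1.5
spacer0.095 [457.6 282. ] yaw 0.0 [37.9 23.7] in rail: x -15.4 y 171.0 dyaw -12.4
spacer0.04 [456.6 282.3] yaw -90.0 [69.3 50.4] in rail: x -16.3 y 171.4 dyaw -102.4
```

```bash
python3 -m crank '[[0,-0.05,0.8,0,0,0,0],[0,-0.05,1.6,0,0,0,0],[0,-0.05,2.2,0,0,0,0],[0,-0.05,2.55,0,0,0,0],[0,-0.05,2.55,0,0,0,0],[0,-0.05,2.55,0,0,0,0.5],[0,-0.05,2.55,0,0,0,1],[0,-0.05,2.55,0,0,0,1],[0,-0.05,2.55,0,0,0,1],[0,-0.05,2.55,0,0,0,1]]' 40
```

```text
time_s: 4.25
eef_pos: [0.4576, 0.2826, 0.0531]
tcp_rot: [-0.0, 1.0, 0.001, 0.0]
force: [0.2, -0.6, 0.3]
width: 0.0504
gripper_force: 0.0
```

```bash
python3 -m crank '[[0,0,0,0,0,0,1],[0,0,0,0,0,0,1],[0,0,0,0,0,0,1],[0,0,0,0,0,0,1],[0,0,0,0,0,0,1],[0,0,0,0,0,0,1],[0,0,-0.8,0,0,0,1],[0,0,-1.6,0,0,0,1],[0,0,-2.6,0,0,0,1],[0,0,-2.6,0,0,0,1]]' 40
python3 look.py w3; python3 meas.py w3;python3 - <<'E'
from h import *
from station import status
s=status.sense(); print(units(s,(.5185,.052,.131),12.5))
E
```

```text
time_s: 5.25
eef_pos: [0.4594, 0.2838, 0.134]
tcp_rot: [-0.002, 1.0, 0.001, 0.002]
force: [0.3, 0.8, -1.2]
width: 0.0238
gripper_force: 40.0
5.25 [0.4594 0.2838 0.134 ] [ 0.3  0.8 -1.2]
rail [509.3 118.3] yaw 12.5 [198.9  24.2] in rail: x 0.0 y 0.0 dyaw 0.0
bar [517.9  43.3] yaw 10.8 [158.7  26. ] in rail: x -7.8 y -75.1 dyaw -1.7
spacer0.095 [482.4 303.1] yaw -89.9 [30.2  5.5] in rail: x 13.7 y 186.3 dyaw -102.4
[1.99, 7.7, 0.03, -0.01, -0.03, -2.48]
```

View pics/w3.png

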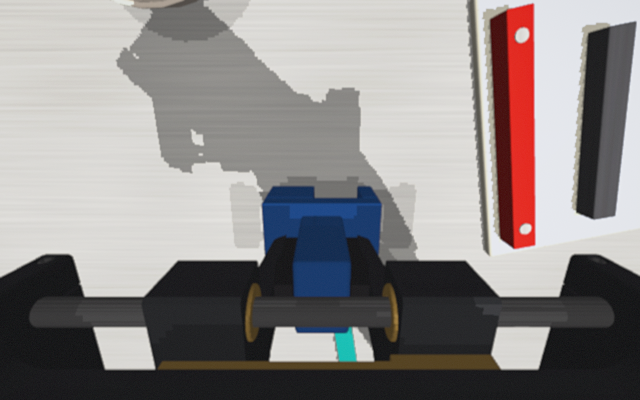

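The spacer is held upright, about pixels 263–380 across, and clear of the bench. Next I carry it over bar 1.

```bash
python3 -m crank '[[0.2,0.9,0,0,0,-0.3,1],[0.5,1.9,0,0,0,-0.6,1],[0.8,2.9,0,0,0,-1,1],[1.1,4,0,0,0,-1.4,1],[1.4,5.1,0,0,0,-1.8,1],[1.7,6.2,0,0,0,-2.1,1],[1.85,7,0,0,0,-2.35,1],[1.92,7.5,0,0,0,-2.48,1],[1.92,7.73,0,0,0,-2.48,1],[1.92,7.73,0,0,0,-2.48,1]]'
python3 - <<'E'
from h import *
from station import status
s=status.sense(); print(units(s,(.5163,.0508,.067),12.5), s["force"])
E
```

```text
time_s: 6.3
eef_pos: [0.5146, 0.0498, 0.1298]
tcp_rot: [0.0, 0.994, 0.108, -0.001]
force: [-0.7, 0.2, -1.6]
width: 0.024
gripper_force: 40.0
[0.07, -0.02, 2.09, 0.0, 0.02, -0.02] [-0.74270341  0.19389902 -1.62403155]
```

```bash
python3 -m crank '[[0.05,0,0.5,0,0,0,1],[0.07,0,1,0,0,0,1],[0.07,0,1.2,0,0,0,1],[0.07,0,1.2,0,0,0,1],[0.07,0,1.2,0,0,0,1],[0.07,0,1.2,0,0,0,1],[0.07,0,1.2,0,0,0,1],[0.07,0,1.2,0,0,0,1],[0.07,0,1.2,0,0,0,1],[0.07,0,1.2,0,0,0,1]]'
python3 - <<'E'
from h import *
from station import status,viewer
s=status.sense(); print(units(s,(.5163,.0508,.067),12.5), s["force"])
d=viewer.get_image("side")["img"][170:290,270:420,::-1]; cv2.imwrite("pics/s1.png",cv2.resize(d,None,fx=5,fy=5,interpolation=cv2.INTER_CUBIC))
E
```

```text
time_s: 7.3
eef_pos: [0.5176, 0.0512, 0.095]
tcp_rot: [0.0, 0.994, 0.109, 0.0]
force: [-0.4, -0.0, -1.4]
width: 0.0238
gripper_force: 40.0
[-0.04, 0.0, 0.93, 0.0, -0.0, -0.0] [-0.36231215 -0.03019859 -1.41589346]
```

View pics/s1.png

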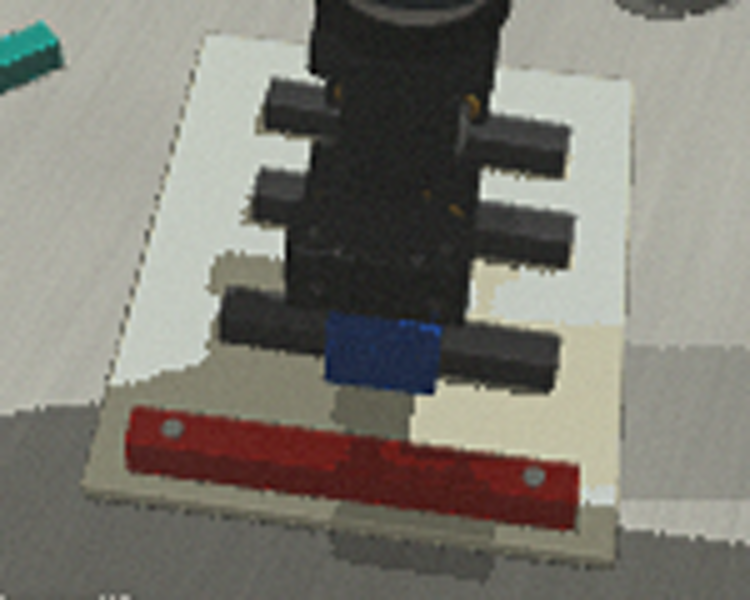

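The block (crop pixels 327–440, 315–390) sits on the rail side of bar 1, so the slot is over the bar. I lower it gently.

```bash
python3 -m crank '[[0,0,0.15,0,0,0,1],[0,0,0.3,0,0,0,1],[0,0,0.45,0,0,0,1],[0,0,0.6,0,0,0,1],[0,0,0.75,0,0,0,1],[0,0,0.85,0,0,0,1],[0,0,0.93,0,0,0,1],[0,0,0.93,0,0,0,1],[0,0,0.93,0,0,0,1],[0,0,0.93,0,0,0,1]]'
```

```text
time_s: 8.35
eef_pos: [0.5177, 0.0512, 0.0671]
tcp_rot: [0.0, 0.994, 0.109, 0.0]
force: [-0.8, -0.6, -1.5]
width: 0.0237
gripper_force: 40.0
```

```bash
python3 -m crank '[[0,-0.06,0,0,0,0,1],[0,-0.12,0,0,0,0,1],[0,-0.18,0,0,0,0,1],[0,-0.24,0,0,0,0,1],[0,-0.3,0,0,0,0,1],[0,-0.36,0,0,0,0,1],[0,-0.42,0,0,0,0,1],[0,-0.48,0,0,0,0,1],[0,-0.54,0,0,0,0,1],[0,-0.58,0,0,0,0,1]]'
python3 -m crank '[[0,-0.02,0,0,0,0,1],[0,-0.04,0,0,0,0,1],[0,-0.06,0,0,0,0,1],[0,-0.08,0,0,0,0,1],[0,-0.1,0,0,0,0,1],[0,-0.1,0,0,0,0,1],[0,-0.1,0,0,0,0,1],[0,-0.1,0,0,0,0,1],[0,-0.1,0,0,0,0,1],[0,-0.1,0,0,0,0,1]]'
```

```text
time_s: 9.35
eef_pos: [0.5138, 0.0682, 0.067]
tcp_rot: [0.0, 0.994, 0.109, 0.0]
force: [-0.2, -3.9, 0.3]
width: 0.0237
gripper_force: 40.0
time_s: 10.35
eef_pos: [0.5131, 0.0711, 0.0669]
tcp_rot: [0.0, 0.994, 0.109, 0.0]
force: [0.8, -4.1, 1.4]
width: 0.0236
gripper_force: 40.0
```

```bash
python3 -m crank '[[0,-0.02,0,0,0,0,1],[0,-0.04,0,0,0,0,1],[0,-0.06,0,0,0,0,1],[0,-0.08,0,0,0,0,1],[0,-0.1,0,0,0,0,1],[0,-0.1,0,0,0,0,1],[0,-0.1,0,0,0,0,1],[0,-0.1,0,0,0,0,1],[0,-0.1,0,0,0,0,1],[0,-0.1,0,0,0,0,1]]'
```

```text
time_s: 11.35
eef_pos: [0.513, 0.0718, 0.067]
tcp_rot: [0.001, 0.994, 0.108, 0.0]
force: [1.4, -9.1, 2.5]
width: 0.0236
gripper_force: 40.0
```

Contact with the rail: 9 N, and motion has stopped. I back off 5 mm, lift, and step to bar 2.

```bash
python3 -m crank '[[0,0.08,0,0,0,0,1],[0,0.16,0,0,0,0,1],[0,0.25,0,0,0,0,1],[0,0.25,0,0,0,0,1],[0,0.25,-0.3,0,0,0,1],[0,0.25,-0.7,0,0,0,1],[0,0.25,-1.2,0,0,0,1],[0,0.25,-1.6,0,0,0,1],[0,0.25,-1.6,0,0,0,1],[0,0.25,-1.6,0,0,0,1]]'
python3 -m crank '[[0,0.4,0,0,0,0,1],[0,0.9,0,0,0,0,1],[-0.1,1.5,0,0,0,0,1],[-0.13,2.1,0,0,0,0,1],[-0.13,2.7,0,0,0,0,1],[-0.13,3.03,0,0,0,0,1],[-0.13,3.03,0,0,0,0,1],[-0.13,3.03,0,0,0,0,1],[-0.13,3.03,0,0,0,0,1],[-0.13,3.03,0,0,0,0,1]]'
python3 look.py w4; python3 meas.py w4; python3 -c "
from h import *; from station import viewer
d=viewer.get_image('side')['img'][170:290,270:420,::-1]; cv2.imwrite('pics/s2.png',cv2.resize(d,None,fx=4,fy=4))
a=cv2.imread('pics/w4.png'); b=cv2.resize(cv2.imread('pics/s2.png'),(0,0),fx=400/480,fy=400/480); cv2.imwrite('pics/c1.png',cv2.resize(np.hstack([a[:,120:450],b]),(0,0),fx=.95,fy=.95))"
```

```text
time_s: 12.35
eef_pos: [0.5143, 0.0667, 0.1153]
tcp_rot: [0.0, 0.994, 0.109, 0.0]
force: [-0.4, -0.4, -2.0]
width: 0.0235
gripper_force: 40.0
time_s: 13.35
eef_pos: [0.5298, -0.0218, 0.115]
tcp_rot: [-0.0, 0.994, 0.11, -0.0]
force: [0.5, -0.5, -1.5]
width: 0.0236
gripper_force: 40.0
13.35 [ 0.5298 -0.0218  0.115 ] [ 0.5 -0.5 -1.5]
rail [517.5 115. ] yaw 12.5 [184.5  24.8] in rail: x 0.0 y 0.0 dyaw 0.0
bar [561.  -92.7] yaw 9.0 [138.9  21.7] in rail: x -2.6 y -212.2 dyaw -3.6
bar [526.7  56.9] yaw 12.4 [135.6  22.2] in rail: x -3.6 y -58.6 dyaw -0.1
spacer0.095 [536.1 -21.6] yaw -77.4 [72.  38.8] in rail: x -11.5 y -137.3 dyaw -90.0
```

View pics/c1.png

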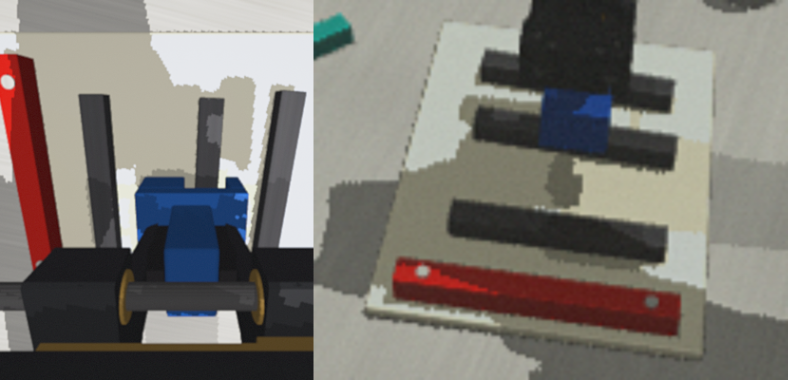

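Bar 1 is now parallel to the rail (−0.1°). Bar 2 shows in the slot notch (crop 185–226, bar at 197–224). I lower and push.

```bash
python3 -m crank '[[0,0.02,0.2,0,0,0,1],[0,0.02,0.4,0,0,0,1],[0,0.02,0.6,0,0,0,1],[0,0.02,0.8,0,0,0,1],[0,0.02,1,0,0,0,1],[0,0.02,1.2,0,0,0,1],[0,0.02,1.35,0,0,0,1],[0,0.02,1.5,0,0,0,1],[0,0.02,1.6,0,0,0,1],[0,0.02,1.6,0,0,0,1]]'
```

```text
time_s: 14.45
eef_pos: [0.5298, -0.0235, 0.0665]
tcp_rot: [-0.0, 0.994, 0.109, -0.0]
force: [1.0, 0.1, -2.1]
width: 0.0231
gripper_force: 40.0
```

```bash
python3 -m crank '[[0,-0.08,0,0,0,0,1],[0,-0.18,0,0,0,0,1],[0,-0.28,0,0,0,0,1],[0,-0.38,0,0,0,0,1],[0,-0.48,0,0,0,0,1],[0,-0.58,0,0,0,0,1],[0,-0.68,0,0,0,0,1],[0,-0.78,0,0,0,0,1],[0,-0.88,0,0,0,0,1],[0,-0.95,0,0,0,0,1]]'
python3 -m crank '[[0,-0.03,0,0,0,0,1],[0,-0.06,0,0,0,0,1],[0,-0.09,0,0,0,0,1],[0,-0.12,0,0,0,0,1],[0,-0.15,0,0,0,0,1],[0,-0.18,0,0,0,0,1],[0,-0.2,0,0,0,0,1],[0,-0.2,0,0,0,0,1],[0,-0.2,0,0,0,0,1],[0,-0.2,0,0,0,0,1]]'
```

```text
time_s: 15.45
eef_pos: [0.5241, 0.0044, 0.0671]
tcp_rot: [0.0, 0.994, 0.109, 0.0]
force: [0.7, -4.1, 0.9]
width: 0.0238
gripper_force: 40.0
time_s: 16.45
eef_pos: [0.5225, 0.0103, 0.0669]
tcp_rot: [-0.0, 0.994, 0.109, -0.0]
force: [0.7, -2.1, -0.5]
width: 0.0237
gripper_force: 40.0
```

```bash
python3 -m crank '[[0,-0.01,0,0,0,0,1],[0,-0.02,0,0,0,0,1],[0,-0.03,0,0,0,0,1],[0,-0.04,0,0,0,0,1],[0,-0.05,0,0,0,0,1],[0,-0.05,0,0,0,0,1],[0,-0.05,0,0,0,0,1],[0,-0.05,0,0,0,0,1],[0,-0.05,0,0,0,0,1],[0,-0.05,0,0,0,0,1]]'
```

```text
time_s: 17.45
eef_pos: [0.5222, 0.0118, 0.0669]
tcp_rot: [-0.0, 0.994, 0.109, -0.0]
force: [0.5, -1.6, -0.5]
width: 0.0237
gripper_force: 40.0
```

```bash
python3 -m crank '[[0,0.06,0,0,0,0,1],[0,0.12,0,0,0,0,1],[0,0.17,0,0,0,0,1],[0,0.17,0,0,0,0,1],[0,0.17,-0.3,0,0,0,1],[0,0.17,-0.7,0,0,0,1],[0,0.17,-1.2,0,0,0,1],[0,0.17,-1.6,0,0,0,1],[0,0.17,-1.6,0,0,0,1],[0,0.17,-1.6,0,0,0,1]]'
python3 -m crank '[[0,0.4,0,0,0,0,1],[0.05,0.9,0,0,0,0,1],[0.1,1.5,0,0,0,0,1],[0.17,2.1,0,0,0,0,1],[0.17,2.7,0,0,0,0,1],[0.17,3.06,0,0,0,0,1],[0.17,3.06,0,0,0,0,1],[0.17,3.06,0,0,0,0,1],[0.17,3.06,0,0,0,0,1],[0.17,3.06,0,0,0,0,1]]'
python3 look.py w5; python3 meas.py w5; python3 -c "
from h import *; from station import viewer
d=viewer.get_image('side')['img'][170:290,270:420,::-1]; cv2.imwrite('pics/s3.png',cv2.resize(d,None,fx=4,fy=4))
a=cv2.imread('pics/w5.png'); b=cv2.resize(cv2.imread('pics/s3.png'),(0,0),fx=400/480,fy=400/480); cv2.imwrite('pics/c2.png',cv2.resize(np.hstack([a[:,120:450],b]),(0,0),fx=.95,fy=.95))"
```

```text
time_s: 18.45
eef_pos: [0.5236, 0.0066, 0.1153]
tcp_rot: [0.0, 0.994, 0.109, 0.0]
force: [0.0, -0.2, -1.3]
width: 0.0236
gripper_force: 40.0
time_s: 19.45
eef_pos: [0.5481, -0.0808, 0.115]
tcp_rot: [-0.0, 0.994, 0.11, -0.0]
force: [0.9, 0.8, -2.5]
width: 0.0237
gripper_force: 40.0
19.45 [ 0.5481 -0.0808  0.115 ] [ 0.9  0.8 -2.5]
rail [513.4 112.9] yaw 12.5 [193.   27.3] in rail: x 0.0 y 0.0 dyaw 0.0
bar [517.8  54.2] yaw 12.2 [154.3  24.5] in rail: x -8.4 y -58.2 dyaw -0.4
bar [540.5  -1.8] yaw 12.5 [126.9  22.2] in rail: x 1.6 y -117.8 dyaw -0.1
spacer0.095 [554.4 -80.5] yaw -77.4 [72.1 38.8] in rail: x -2.0 y -197.6 dyaw -90.0
```

View pics/c2.png

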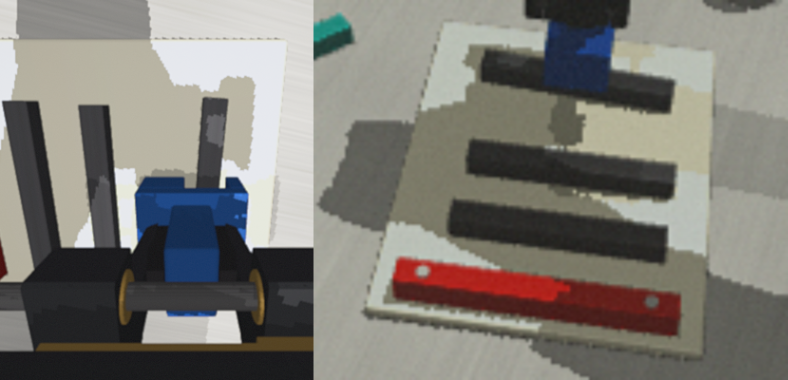

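Bars 1 and 2 are set 60 mm apart and parallel. Bar 3 shows in the slot notch (crop 197–225), so I lower over it.

```bash
python3 -m crank '[[0,0.02,0.2,0,0,0,1],[0,0.02,0.4,0,0,0,1],[0,0.02,0.6,0,0,0,1],[0,0.02,0.8,0,0,0,1],[0,0.02,1,0,0,0,1],[0,0.02,1.2,0,0,0,1],[0,0.02,1.35,0,0,0,1],[0,0.02,1.5,0,0,0,1],[0,0.02,1.6,0,0,0,1],[0,0.02,1.6,0,0,0,1]]'
```

```text
time_s: 20.55
eef_pos: [0.5481, -0.0824, 0.0666]
tcp_rot: [-0.0, 0.994, 0.109, -0.0]
force: [-0.4, -1.0, -2.1]
width: 0.0234
gripper_force: 40.0
```

```bash
python3 -m crank '[[0,-0.08,0,0,0,0,1],[0,-0.18,0,0,0,0,1],[0,-0.28,0,0,0,0,1],[0,-0.38,0,0,0,0,1],[0,-0.48,0,0,0,0,1],[0,-0.58,0,0,0,0,1],[0,-0.68,0,0,0,0,1],[0,-0.78,0,0,0,0,1],[0,-0.88,0,0,0,0,1],[0,-0.97,0,0,0,0,1]]'
python3 -m crank '[[0,-0.03,0,0,0,0,1],[0,-0.06,0,0,0,0,1],[0,-0.1,0,0,0,0,1],[0,-0.14,0,0,0,0,1],[0,-0.17,0,0,0,0,1],[0,-0.2,0,0,0,0,1],[0,-0.22,0,0,0,0,1],[0,-0.24,0,0,0,0,1],[0,-0.24,0,0,0,0,1],[0,-0.24,0,0,0,0,1]]'
```

```text
time_s: 21.55
eef_pos: [0.5422, -0.054, 0.0671]
tcp_rot: [0.0, 0.994, 0.109, 0.0]
force: [0.3, -3.2, 1.0]
width: 0.0238
gripper_force: 40.0
time_s: 22.55
eef_pos: [0.5405, -0.0468, 0.0669]
tcp_rot: [-0.0, 0.994, 0.109, 0.0]
force: [1.0, -3.8, 0.6]
width: 0.0236
gripper_force: 40.0
```

```bash
python3 -m crank '[[0,-0.01,0,0,0,0,1],[0,-0.02,0,0,0,0,1],[0,-0.02,0,0,0,0,1],[0,0.07,0,0,0,0,1],[0,0.15,0,0,0,0,1],[0,0.15,0,0,0,0,1],[0,0.15,-0.3,0,0,0,1],[0,0.15,-0.8,0,0,0,1],[0,0.15,-1.4,0,0,0,1],[0,0.15,-2,0,0,0,1]]'
python3 - <<'E'
from h import *
from station import status
s=status.sense(); print(units(s,(.457,.282,.127),12.5))
E
```

```text
time_s: 23.55
eef_pos: [0.5417, -0.0511, 0.1288]
tcp_rot: [-0.0, 0.994, 0.109, 0.0]
force: [-0.3, -0.4, -2.0]
width: 0.0239
gripper_force: 40.0
[-0.35, -11.45, 0.06, -0.0, -0.01, 0.0]
```

```bash
python3 -m crank '[[0,-0.8,0,0,0,0,1],[-0.1,-2,0,0,0,0,1],[-0.1,-3.4,0,0,0,0,1],[-0.2,-4.8,0,0,0,0,1],[-0.2,-6.2,0,0,0,0,1],[-0.3,-7.6,0,0,0,0,1],[-0.35,-9,0,0,0,0,1],[-0.35,-10.3,0,0,0,0,1],[-0.35,-11.2,0,0,0,0,1],[-0.35,-11.4,0,0,0,0,1]]'
python3 look.py w6; python3 meas.py w6; python3 -c "
from h import *
from station import status
s=status.sense(); print(units(s,(.457,.282,.054),12.5))"
```

```text
time_s: 24.55
eef_pos: [0.4559, 0.2851, 0.1286]
tcp_rot: [-0.002, 0.994, 0.112, 0.001]
force: [0.3, -0.4, -1.8]
width: 0.0236
gripper_force: 40.0
24.55 [0.4559 0.2851 0.1286] [ 0.3 -0.4 -1.8]
rail [509.  118.8] yaw 12.5 [198.3  25.3] in rail: x 0.0 y 0.0 dyaw 0.0
bar [514.2  58.8] yaw 12.4 [158.6  26. ] in rail: x -7.8 y -59.7 dyaw -0.1
spacer0.095 [473.9 309. ] yaw -77.2 [30.   5.4] in rail: x 6.8 y 193.3 dyaw -89.6
[0.01, 0.07, 2.48, -0.02, -0.02, 0.05]
```

```bash
python3 -m crank '[[0,0,0.5,0,0,0,1],[0,0,1,0,0,0,1],[0,0,1.5,0,0,0,1],[0,0,1.9,0,0,0,1],[0,0,2.2,0,0,0,1],[0,0,2.35,0,0,0,1],[0,0,2.44,0,0,0,1],[0,0,2.46,0,0,0,1],[0,0,2.48,0,0,0,1],[0,0,2.48,0,0,0,1]]'
```

```text
time_s: 25.6
eef_pos: [0.4575, 0.2805, 0.0529]
tcp_rot: [-0.0, 0.994, 0.109, 0.0]
force: [0.1, 0.3, -1.0]
width: 0.0236
gripper_force: 40.0
```

```bash
python3 -m crank '[[0,0,0,0,0,0,0.6],[0,0,0,0,0,0,0.4],[0,0,0,0,0,0,0.2],[0,0,0,0,0,0,0],[0,0,0,0,0,0,0],[0,0,0,0,0,0,0],[0,0,0,0,0,0,0],[0,0,0,0,0,0,0],[0,0,0,0,0,0,0],[0,0,0,0,0,0,0]]'
python3 -m crank '[[0,0,-0.5,0,0,0,0],[0,0,-1.2,0,0,0,0],[0,0,-2.2,0,0,0,0],[0,0,-3.4,0,0,0,0],[1,2,-4.6,0,0,0,0],[1.6,4,-5.8,0,0,0,0],[2,5.5,-7,0,0,0,0],[2,7,-8,0,0,0,0],[2,8,-8,0,0,0,0],[2,8,-8,0,0,0,0]]'
python3 -m crank '[[0,0,0,0,0,0,0],[0,0,0,0,0,0,0],[0,0,0,0,0,0,0],[0,0,0,0,0,0,0],[0,0,0,0,0,0,0],[0,0,0,0,0,0,0],[0,0,0,0,0,0,0],[0,0,0,0,0,0,0],[0,0,0,0,0,0,0],[0,0,0,0,0,0,0]]'
python3 look.py w7; python3 meas.py w7
```

```text
time_s: 26.6
eef_pos: [0.4572, 0.2803, 0.0525]
tcp_rot: [0.0, 0.994, 0.109, -0.0]
force: [0.9, 0.0, 0.4]
width: 0.0881
gripper_force: 0.0
time_s: 27.6
eef_pos: [0.5688, 0.0557, 0.2955]
tcp_rot: [0.0, 0.994, 0.108, 0.001]
force: [-0.5, -0.1, -0.4]
width: 0.0886
gripper_force: 0.0
time_s: 28.6
eef_pos: [0.5678, 0.0589, 0.2925]
tcp_rot: [0.0, 0.994, 0.109, -0.0]
force: [-0.6, -0.5, 0.5]
width: 0.0879
gripper_force: 0.0
28.6 [0.5678 0.0589 0.2925] [-0.6 -0.5  0.5]
rail [510.2 115. ] yaw 12.5 [197.2  20.3] in rail: x 0.0 y 0.0 dyaw 0.0
bar [542.8 -61.1] yaw 12.9 [158.  21.] in rail: x -6.5 y -179.0 dyaw 0.3
bar [515.3  56.1] yaw 12.4 [158.3  18.5] in rail: x -7.8 y -58.6 dyaw -0.1
bar [525.3  -3.4] yaw 12.5 [159.   19.7] in rail: x -11.0 y -118.9 dyaw -0.1
spacer0.095 [459.1 276.4] yaw 12.7 [36.8 28.8] in rail: x -14.9 y 168.6 dyaw 0.2
spacer0.04 [458.2 277.5] yaw -77.6 [73.1 49.1] in rail: x -15.5 y 169.9 dyaw -90.1
```

View pics/w7.png

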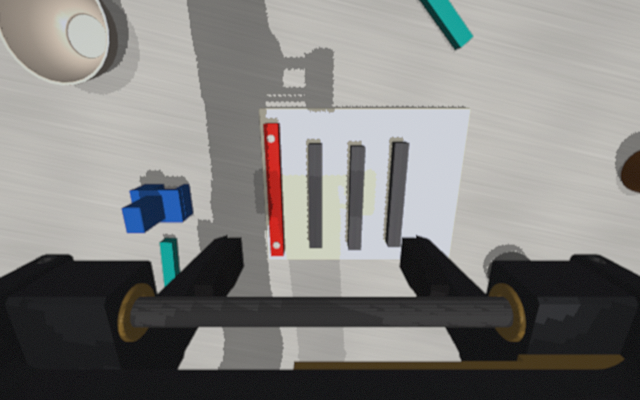

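The bars (pixels 315, 356, 397) lie at −58.6, −118.9 and −179.0 mm in the rail frame, so about 60 mm apart, and parallel within 0.3°. The spacer stands upright on the bench near (160,205). I hand in.

```bash
python3 -c "
from station import order
print(order.sign_off())"
```

```text
the job is handed in; nothing more can be done
None
```

The job is handed in (no verdict was returned): my last camera look put the three bars about 60 mm apart centre to centre and parallel to the rail within 0.3°, with the spacer standing upright on the bare bench and the arm clear at 28.6 s.

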